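# Find the stamped crate and send it to the dispatch rail

## Task

Two look-alike small crates stand on the bench; only one carries the inspection stamp, and it is on the underside. With the fingertips, tip both crates over away from the robot so that each lies on its far side with its underside facing the robot; then push the stamped one, still lying so, straight on until its lid end rests square against the low dispatch rail behind, and leave the other lying where it fell. Only tip and push: lift or carry nothing, and leave the tin, the small gauge and the label roll alone.

Things in the scene. Friction and masses are not known exactly. Their poses are not given: they have to be found in the camera images.
- crate_a_middle (a point): middle of the stamped crate: closed plywood box with lighter battens on all edges, 90 (x, depth) x 120 (y, width) x 145 mm (z, height) over the battens (panels 3 mm behind), 0.35 to 0.7 kg, evenly spread. Starts upright, 72.5 mm from here down to the bench, z up to the lid, x away from the robot within 0.2 rad. Lying on its far side it is 90 mm high, 145 mm long, z level towards the rail.
- crate_b_middle (a point): middle of the other crate: same box, axes, size and weights, with a bare underside. Either crate, pushed away from the robot on its near face within 35 mm of the top, tips about its far bottom edge (1 to 3 N); past about 32 degrees it falls over by itself onto its far side, its underside then upright and facing the robot. Pushed low on the bench it slides (about 2 to 5 N).
- stamp (a point): centre of the inspection stamp: a dark flat ink ring of 61 mm outer diameter with a tick inside, in the middle of the underside of one crate, on the panel 3 mm behind the plane of the battens. It tells which crate is stamped; out of sight until that crate is tipped.
- rail: the dispatch rail: low straight aluminium bar fixed on the bench behind the crates, 20 (x) x 600 (y) x 18 mm (z). Origin at the centre of its underside; x points away from the robot (yaw up to 0.06 rad), so its near face lies at x = -10 mm; a lying crate that is square against it has its middle at x = -82.5 mm in the rail's frame.
- o_ring_tin: round tin, 70 mm across and 26 mm high, to the left of the crates; to be left alone. Origin at the centre of its underside.
- small_gauge: black dial pressure gauge lying face up, 85 x 69 x 21 mm, to the left of the crates, beyond the tin; to be left alone. Origin under its middle.
- label_roll: white roll of labels lying flat, 48 mm across and 19 mm high, to the right of the crates; to be left alone. Origin at the centre of its underside.

How it is judged:
On the way, in this order (a step that is already met when the one before it is completed fails the run):
1. both crates have been tipped over onto their far sides (angle between each of crate_a_middle, crate_b_middle's own x axis and vertical above 2.99 rad and height (world z) of each of crate_a_middle, crate_b_middle below 0.052 m), for 0.2 s.
2. the stamped crate lies with its lid end against the dispatch rail (angle between crate_a_middle's own x axis and vertical above 2.99 rad and height (world z) of crate_a_middle below 0.052 m and x of crate_a_middle in the frame of rail between -0.0925 and -0.07 m and angle between the z axis of crate_a_middle and the x axis of rail, either way round below 0.12 rad and x of stamp in the frame of rail below -0.12 m and y of crate_a_middle in the frame of rail between -0.28 and 0.28 m), for 0.2 s.
At the end, for the whole second after the job is handed in: Stamped crate at rest on its far side, underside to the robot, lid end against the rail: within 10 mm of touching, square within 0.12 rad. Other crate on its far side where it fell: middle under 190 mm from its start and over 20 mm short of touching the rail (all of step 2 and linear speed of crate_a below 0.02 m/s and angle between crate_b_middle's own x axis and vertical above 2.99 rad and height (world z) of crate_b_middle below 0.052 m and x of crate_b_middle in the frame of rail below -0.105 m and distance of crate_b_middle from where it was at the start of the episode below 0.19 m).
It fails at once if a crate is lifted (height (world z) of any of crate_a_middle, crate_b_middle above 0.105 m).
It fails at once if a bystander (tin, small gauge, label roll) is shifted by more than 15 mm (distance of any of o_ring_tin, small_gauge, label_roll from where it was at the start of the episode above 0.015 m).
It also fails if it takes over 72 s, if anything falls off the work surface, if the arm or the gripper's body presses on something with over 40 N, if the wrist force passes 120 N, or if a joint passes its speed limit or range.

## Robot

A 7-joint arm with a two-finger parallel gripper is mounted at the origin on a cart in front of the work surface, level with it; the furniture and walls round the work are solid. World frame = base frame: x ahead of the robot, y to its left, z up, the work surface at z = 0. Lengths are in m, angles in rad, forces in N, time in s.
With the tool pointing down it reaches from about 0.35 to 0.9 m from the base axis. Payload 8.1 kg.
Tool frame: the origin (TCP) lies between the finger pads; the fingertips stand 11 mm ahead of it and the grasp point (between the pads) lies 8 mm behind it; z points along the fingers, y is the line along which they close (so a half turn about z gives the same grasp; the last joint's range is limited). The gripper opens to 92 mm and grips with 3 to 60 N. Pads are 19 mm wide; open, the fingers measure 130 mm over their backs; the gripper's body (75 mm by 190 mm) begins 47 mm behind the grasp point.
Start: joints at [1.17, 0.434, 0.025, 1.573, -0.012, 1.134, -0.075], TCP at [0.183, -0.598, 0.238] pointing down, gripper open.
Joint ranges: [-2.62, 2.62], [-0.44, 2.09], [-1.27, 1.32], [0.08, 2.57], [-1.32, 4.46], [0.12, 2], [-2.74, 2.74]. Speed limits (rad/s): [2.22, 2.22, 3.01, 3.01, 3.14, 3.14, 3.14].

## Interface

Orientations are given as a rotation vector (axis times angle).
In Python, from cell import observe, get_image, camera_params, sign_off gives the robot as it stands.
- The arm moves only by the shell command python3 -m pendant 'ROWS' [FORCE]. ROWS is JSON, one flat list of numbers, 7 for each row, row after row: the shift along the tool's x, y, z in m, then the turn, a rotation vector about the tool's x, y, z in rad, then the finger opening in m, from 0 to 0.0918. In form: [dx, dy, dz, rx, ry, rz, jaw, dx, dy, dz, rx, ry, rz, jaw, ...]. A call has 1 to 10 rows; each row shifts and turns the commanded pose from where the row before left it, along the tool's axes as they then stand; what a row does not reach is not made up. A row lasts 1/8 s, in which the tool goes at most 62.5 mm and 10.7 degrees, less where a joint would pass 70% of its speed; a pose out of reach is approached as far as the arm can. A call is refused whole if a number of a shift passes 0.0625 or a number of a turn 0.188, either way. A call with a gripper value outside its range is refused whole. The fingers move at their own pace and stop on an object; FORCE is the grip in N (left out, the last holds). Time passes only in rows, so rows that do not move let the fingers close. It gives the time, the measured TCP pose, the force, the opening and the grip force at its end, in the units of the state.
- observe(): the state, without advancing time (a new reading comes with each control period).
- get_image(name): name is "scene" or "top"; returns the picture (384x512x3 uint8, red, green, blue); there is no depth.
- camera_params(name): a dict with "intrinsics" (3x3 intrinsics, pixels), "eye" and "rotation" of the camera in the world. Camera axes: x right, y down, z forward; pixel columns grow to the right and rows downward; lengths in m; the calibration is good to about 2 mm. A picture is of the moment at which its call begins. camera_params takes no time and is no camera call.
- sign_off(): hands the job in; it is judged then, once.
The state is a dict: "clock": time; "joints": joint angles; "dq": joint speeds; "joint_efforts": joint torques, N m; "position": TCP position; "ee_rot": TCP orientation; "force": force on the tool from outside, world axes, zero at the start; "ft_torque": the same for the moment, N m; "width": opening from 0.0 (shut) to 1.0 (fully open); "gripper_force": force on a finger pad.
Only numpy, scipy, OpenCV 4.12 (cv2) and the standard library are available. Lean on these libraries where they do the work, as an engineer would, in place of code of your own. Each camera call takes 0.05 s, during which the arm holds its last target. There are 200 camera calls.

## Working session

There is one attempt and no reset: what is moved stays moved. The work goes in short steps, Python scripts to look and compute and a shell command to move; the robot and the scene stay as the last step left them, time stands still between calls to the robot, and variables do not carry over. Pictures are saved under pics/ and viewed, at most 10 in all, crops included, and the job is handed in when it is done.

```bash
mkdir -p pics
python3 - <<'E'
from cell import *
import cv2
for n in("scene","top"):
    cv2.imwrite(f"pics/{n}0.png",cv2.cvtColor(get_image(n),cv2.COLOR_RGB2BGR)); print(n,camera_params(n))
s=observe();print({k:s[k] for k in("clock","position","ee_rot","force","width")})
E
```

```text
scene {'intrinsics': array([[377.12115646,   0.        , 251.29702177],
       [  0.        , 377.12115646, 188.96246564],
       [  0.        ,   0.        ,   1.        ]]), 'eye': array([ 0.22998072, -0.67278953,  0.86943495]), 'rotation': array([-2.28424936,  0.59077768, -0.25492725])}
top {'intrinsics': array([[389.96517634,   0.        , 264.23692884],
       [  0.        , 389.96517634, 190.72356957],
       [  0.        ,   0.        ,   1.        ]]), 'eye': array([ 5.19265039e-01, -5.19950436e-04,  1.45543846e+00]), 'rotation': array([-2.17885111,  2.17094269, -0.06760949])}
{'clock': 0.1, 'position': array([ 0.18318726, -0.59708505,  0.23703687]), 'ee_rot': array([-3.10550128e+00, -4.65707416e-01,  5.31978222e-04]), 'force': array([ 0.57411746, -0.34689337, -0.51922619]), 'width': 1.0021684066253516}
```

View pics/scene0.png

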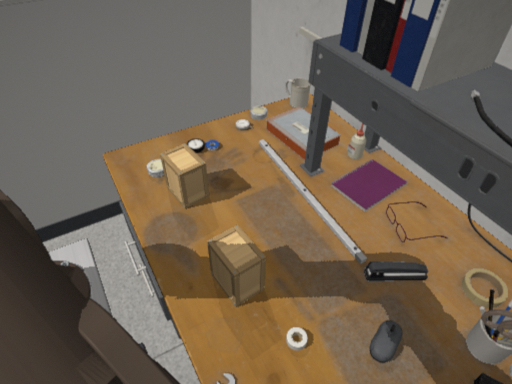

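View pics/top0.png

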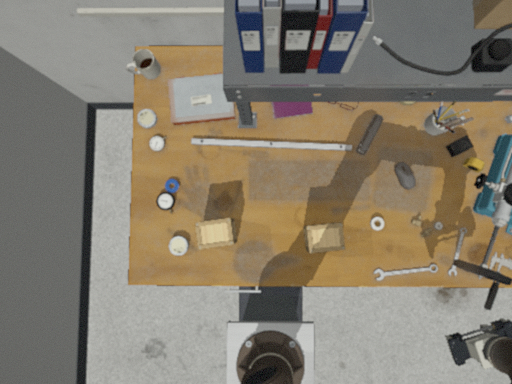

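The scene view shows two crates, with lids near (183,158) and (236,243), and the rail running from (263,142) to (365,258). In the top view the lids are at about (214,234) and (325,238), the rail runs (192,142)–(351,148), the tin is at (178,245), the gauge at (166,201) and the roll at (377,223). I'll enlarge the top view to get the corners.

Run:
```python
import cv2
a=cv2.imread("pics/top0.png")[130:270,160:360]
cv2.imwrite("pics/crop.png",cv2.resize(a,None,fx=4,fy=4,interpolation=cv2.INTER_CUBIC))
```

```text
(no output)
```

View pics/crop.png

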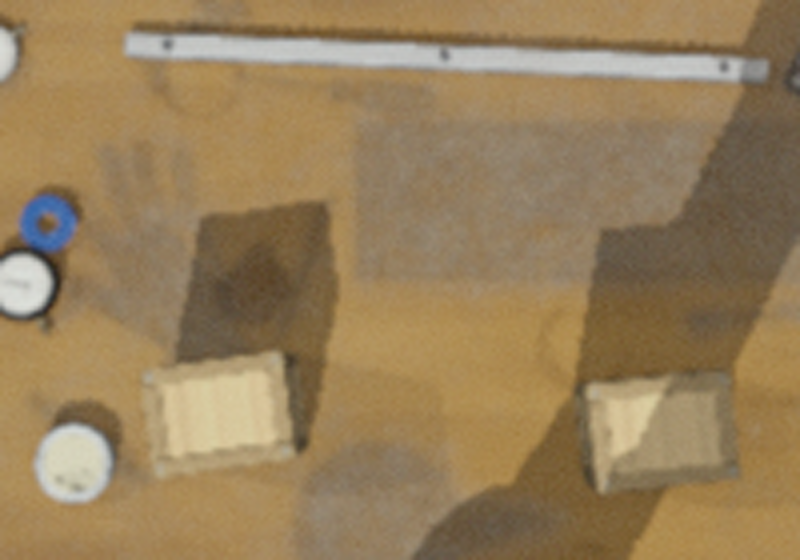

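In the crop (pixel = 160+u/4, 130+v/4), the left lid corners are (143,372), (284,352), (298,452), (158,475). The right lid corners are (590,383), (728,373), (740,474), (604,492). The rail top's near edge runs (126,54)–(766,80) and its far edge (126,33)–(768,60).

```bash
cat > h.py <<'E'
import numpy as np,cv2
from cell import *
from scipy.spatial.transform import Rotation as R
def world(uv,z,cam="top"):
    c=camera_params(cam);uv=np.atleast_2d(uv).astype(float)
    d=np.c_[uv,np.ones(len(uv))]@np.linalg.inv(c["intrinsics"]).T@R.from_rotvec(c["rotation"]).as_matrix().T
    return c["eye"]+d*((z-c["eye"][2])/d[:,2])[:,None]
def project(p,cam="top"):
    c=camera_params(cam);q=(np.atleast_2d(p)-c["eye"])@R.from_rotvec(c["rotation"]).as_matrix()@c["intrinsics"].T
    return q[:,:2]/q[:,2:]
E
python3 - <<'E'
from h import *
np.set_printoptions(precision=4,suppress=True)
f=lambda l:np.array(l)/4+[160,130]
for n,l in dict(L=[(143,372),(284,352),(298,452),(158,475)],R=[(590,383),(728,373),(740,474),(604,492)]).items():
    w=world(f(l),.145)[:,:2];fr=w[0]-w[1]+w[3]-w[2]   # +y dir
    dp=w[0]-w[3]+w[1]-w[2]
    print(n,"mid",w.mean(0),"yaw",np.arctan2(-fr[0],fr[1]),np.arctan2(dp[1],dp[0]),"w",np.linalg.norm(fr)/2,"d",np.linalg.norm(dp)/2)
for e in([(126,54),(766,80)],[(126,33),(768,60)]):
    w=world(f(e),.018)[:,:2];d=w[0]-w[1];print("rail",w,np.arctan2(-d[0],d[1]),np.linalg.norm(d))
print(world([[178,245],[166,201],[377,223]],.02))
s=observe();print(R.from_rotvec(s["ee_rot"]).as_matrix())
E
```

```text
L mid [0.4774 0.183 ] yaw 0.15557252642092112 0.1567049438140672 w 0.11904939187333946 d 0.08550569464201471
R mid [ 0.4645 -0.1884] yaw 0.10597640779111414 0.11594908965340685 w 0.11460350463408135 d 0.08745608047926798
rail [[ 0.8067  0.2942]
 [ 0.783  -0.3024]] -0.03971448449512255 0.5970758980869437
rail [[ 0.8266  0.2946]
 [ 0.8018 -0.3045]] -0.04140287650485265 0.5995871189586369
[[ 0.4296  0.3364  0.02  ]
 [ 0.5909  0.3844  0.02  ]
 [ 0.5131 -0.3913  0.02  ]]
[[ 0.956   0.2933 -0.0005]
 [ 0.2933 -0.956   0.0013]
 [-0.0001 -0.0014 -1.    ]]
```

```bash
python3 -m pendant '[0,0,0,0,0,0.094,0.05, 0,0,0,0,0,0.094,0.05, 0.03,-0.046,0,0,0,0,0.05, 0.03,-0.046,0,0,0,0,0.05, 0.03,-0.046,0,0,0,0,0.05, 0.03,-0.046,0,0,0,0,0.05, 0.03,-0.046,0,0,0,0,0.05, 0.03,-0.046,0,0,0,0,0.05, 0.03,-0.046,0,0,0,0,0.05, 0.03,-0.046,0,0,0,0,0.05]' 20
python3 -c "
from h import *
s=observe();print(s['clock'],s['position'],R.from_rotvec(s['ee_rot']).as_matrix().round(3),s['width'])"
```

```text
clock: 1.35
position: [0.382, -0.2038, 0.2377]
ee_rot: [3.137, 0.172, 0.0]
force: [0.6, -1.3, -0.4]
width: 0.542
gripper_force: 0.0
1.35 [ 0.38199844 -0.20376178  0.23771371] [[ 0.994  0.109  0.   ]
 [ 0.109 -0.994 -0.   ]
 [-0.     0.    -1.   ]] 0.5422299090913136
```

```bash
python3 -m pendant '[0,-0.003,0.021,0,0,0,0.05, 0,0,0.021,0,0,0,0.05, 0,0,0.021,0,0,0,0.05, 0,0,0.021,0,0,0,0.05, 0,0,0.021,0,0,0,0.05, 0.008,0,0,0,0,0,0.05, 0.008,0,0,0,0,0,0.05, 0.005,0,0,0,0,0,0.05, 0.005,0,0,0,0,0,0.05, 0.003,0,0,0,0,0,0.05]'
```

```text
clock: 2.6
position: [0.4104, -0.1993, 0.133]
ee_rot: [3.137, 0.172, 0.0]
force: [-4.1, -0.7, 1.4]
width: 0.547
gripper_force: 1.3
```

```bash
python3 -m pendant '[0.008,0,-0.001,0,0,0,0.05, 0.008,0,-0.002,0,0,0,0.05, 0.008,0,-0.003,0,0,0,0.05, 0.008,0,-0.003,0,0,0,0.05, 0.008,0,-0.003,0,0,0,0.05, 0.008,0,-0.003,0,0,0,0.05, 0.008,0,-0.003,0,0,0,0.05, 0.008,0,-0.003,0,0,0,0.05]'
python3 -c "
from h import *
cv2.imwrite('pics/t1.png',cv2.cvtColor(get_image('scene')[100:350,100:400],cv2.COLOR_RGB2BGR))"
```

```text
clock: 3.6
position: [0.4744, -0.1922, 0.1539]
ee_rot: [3.137, 0.172, 0.0]
force: [-1.2, 0.4, -0.2]
width: 0.547
gripper_force: 0.1
```

View pics/t1.png

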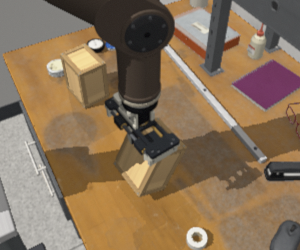

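The right crate is leaning away from the gripper, around crop (150,165), and is tipping as intended. I'll keep going until it falls.

```bash
python3 -m pendant '[0.008,0,-0.002,0,0,0,0.05, 0.008,0,-0.002,0,0,0,0.05, 0.006,0,-0.002,0,0,0,0.05, 0.005,0,-0.002,0,0,0,0.05, 0,0,0,0,0,0,0.05, 0,0,0,0,0,0,0.05, 0,0,0,0,0,0,0.05]'
python3 -c "
from h import *
cv2.imwrite('pics/t2.png',cv2.cvtColor(get_image('scene')[100:350,100:400],cv2.COLOR_RGB2BGR))"
```

```text
clock: 4.53
position: [0.5003, -0.1894, 0.1617]
ee_rot: [3.137, 0.172, -0.0]
force: [-0.5, 0.5, -0.6]
width: 0.547
gripper_force: 0.0
```

View pics/t2.png

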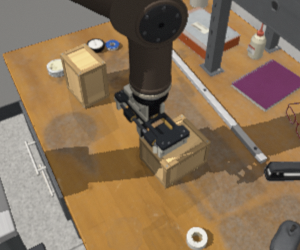

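The right crate now lies on its far side, around crop (175,155). Next is the left one.

```bash
python3 -m pendant '[-0.03,0,-0.03,0,0,-0.023,0.05, -0.028,0,-0.02,0,0,-0.023,0.05, 0.001,-0.046,0,0,0,0,0.05, 0.001,-0.046,0,0,0,0,0.05, 0.001,-0.046,0,0,0,0,0.05, 0.001,-0.046,0,0,0,0,0.05, 0.001,-0.047,0,0,0,0,0.05, 0.001,-0.047,0,0,0,0,0.05, 0.001,-0.047,0,0,0,0,0.05, 0.001,-0.046,0,0,0,0,0.05]'
python3 -c "
from h import *
im=get_image('scene')
cv2.imwrite('pics/t3.png',cv2.cvtColor(im,cv2.COLOR_RGB2BGR));cv2.imwrite('pics/t3top.png',cv2.cvtColor(get_image('top'),cv2.COLOR_RGB2BGR))"
```

```text
clock: 5.82
position: [0.393, 0.1728, 0.2119]
ee_rot: [3.132, 0.244, 0.001]
force: [0.6, 0.3, 0.5]
width: 0.546
gripper_force: 0.0
```

```bash
python3 -m pendant '[0,0,0.02,0,0,0,0.05, 0,0,0.02,0,0,0,0.05, 0,0,0.02,0,0,0,0.05, 0,0,0.019,0,0,0,0.05, 0.01,0,0,0,0,0,0.05, 0.008,0,0,0,0,0,0.05, 0.006,0,0,0,0,0,0.05, 0.006,0,0,0,0,0,0.05, 0.004,0,0,0,0,0,0.05]'
```

```text
clock: 7.05
position: [0.427, 0.1766, 0.1328]
ee_rot: [3.132, 0.244, -0.001]
force: [-3.0, -0.4, 1.0]
width: 0.547
gripper_force: 1.2
```

```bash
python3 -m pendant '[0.008,0,-0.002,0,0,0,0.05, 0.008,0,-0.003,0,0,0,0.05, 0.008,0,-0.003,0,0,0,0.05, 0.008,0,-0.003,0,0,0,0.05, 0.008,0,-0.003,0,0,0,0.05, 0.008,0,-0.003,0,0,0,0.05, 0.008,0,-0.003,0,0,0,0.05, 0.008,0,-0.003,0,0,0,0.05, 0.008,0,-0.002,0,0,0,0.05, 0.006,0,-0.002,0,0,0,0.05]'
```

```text
clock: 8.3
position: [0.5046, 0.1889, 0.1598]
ee_rot: [-3.132, -0.244, -0.0]
force: [-0.3, 0.2, -0.1]
width: 0.545
gripper_force: 0.0
```

```bash
python3 -m pendant '[0.007,0,0,0,0,0,0.05, 0.006,0,0,0,0,0,0.05, 0,0,0,0,0,0,0.05, 0,0,0,0,0,0,0.05, 0,0,0,0,0,0,0.05, -0.05,0,-0.03,0,0,0,0.05, -0.06,0,-0.01,0,0,0,0.05, -0.03,0,0,0,0,0,0.05, 0,0,0,0,0,0,0.05]'
python3 - <<'E'
from h import *
for n in("scene","top"): cv2.imwrite(f"pics/{n}4.png",cv2.cvtColor(get_image(n),cv2.COLOR_RGB2BGR))
a=cv2.imread("pics/scene4.png")[110:310,110:310];b=cv2.imread("pics/top4.png")[130:270,160:360]
cv2.imwrite("pics/both.png",np.hstack([cv2.resize(a,(400,400)),cv2.copyMakeBorder(cv2.resize(b,(400,280)),0,120,0,0,cv2.BORDER_CONSTANT)]))
E
```

```text
clock: 9.43
position: [0.3767, 0.1686, 0.2001]
ee_rot: [3.131, 0.246, 0.001]
force: [1.2, -0.3, -0.2]
width: 0.545
gripper_force: 0.0
```

View pics/both.png

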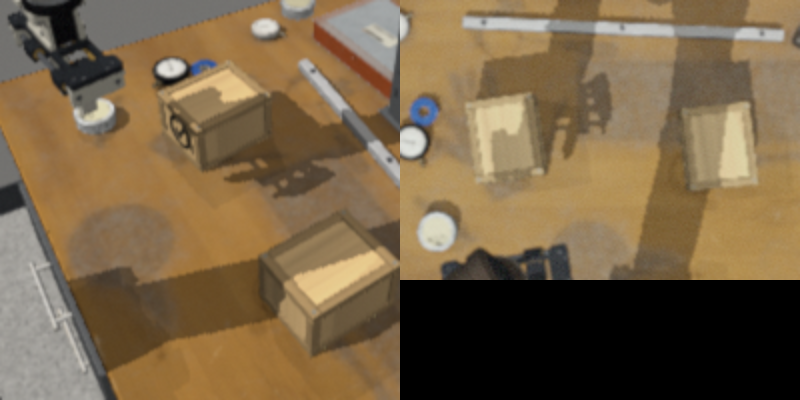

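Both crates lie on their far sides. The ring stamp shows on the left crate, at (180,128) in the left panel, and the right crate's underside is bare. The left crate's top corners in the right panel are about (467,103), (535,94), (546,173), (477,185).

Run:
```python
from h import *
f=lambda l:(np.array(l)-[400,0])/2+[160,130]
for l in([(467,103),(535,94),(546,173),(477,185)],[(683,108),(748,102),(757,183),(691,188)]):
    w=world(f(l),.09)[:,:2];fr=w[0]-w[1]+w[3]-w[2];dp=w[0]-w[3]+w[1]-w[2]
    print(w.mean(0),np.arctan2(-fr[0],fr[1]),np.arctan2(dp[1],dp[0]),np.linalg.norm(fr)/2,np.linalg.norm(dp)/2)
```

```text
[0.59396018 0.19962617] 0.1554607964452084 0.1439902444034721 0.12177328626516103 0.1429922549846152
[ 0.58384678 -0.17456687] 0.08750249012783654 0.09824210451246565 0.11478670930321276 0.14146247650559018
```

```bash
python3 -m pendant '[0.013,0,0.03,0,0,0,0.06, 0.013,0,0.03,0,0,0,0.06, 0.013,0,0.03,0,0,0,0.06, 0.013,0,0.03,0,0,0,0.06, 0.013,0,0.03,0,0,0,0.06, 0.02,0,0,0,0,0,0.06, 0.02,0,0,0,0,0,0.06, 0.01,0,0,0,0,0,0.06, 0.01,0,0,0,0,0,0.06, 0.006,0,0,0,0,0,0.06]'
```

```text
clock: 10.78
position: [0.5084, 0.1895, 0.0496]
ee_rot: [3.132, 0.244, -0.0]
force: [-0.0, 0.2, 0.4]
width: 0.655
gripper_force: 0.0
```

```bash
python3 -m pendant '[0.006,0,0,0,0,0,0.06, 0.006,0,0,0,0,0.01,0.06, 0.008,0,0,0,0,0.02,0.06, 0.008,0,0,0,0,0.02,0.06, 0.008,0,0,0,0,0.02,0.06, 0.008,0,0,0,0,0.02,0.06, 0.008,0,0,0,0,0.02,0.06, 0.008,0,0,0,0,0.02,0.06, 0.008,0,0,0,0,0.02,0.06, 0.008,0,0,0,0,0.02,0.06]'
python3 -c "
from h import *
cv2.imwrite('pics/m.png',cv2.cvtColor(np.vstack([get_image('scene')[100:300,100:400],get_image('top')[120:270,140:440]]),cv2.COLOR_RGB2BGR).repeat(2,0).repeat(2,1)[:700][50:650])"
```

```text
clock: 12.02
position: [0.5841, 0.1961, 0.0497]
ee_rot: [3.141, -0.025, -0.0]
force: [-1.9, 0.7, 0.8]
width: 0.656
gripper_force: 1.2
```

View pics/m.png

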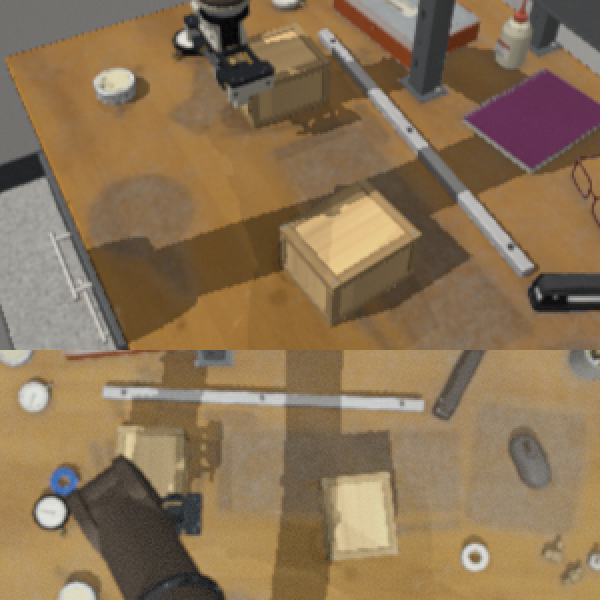

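The left crate is sliding squarely ahead of the fingers, about 60 mm short of the rail (lower panel around (152,460)), and everything is clear of it. I'll carry on.

```bash
python3 -m pendant '[0.008,0,0,0,0,0.012,0.06, 0.008,0,0,0,0,0.012,0.06, 0.008,0,0,0,0,0,0.06, 0.008,0,0,0,0,0,0.06, 0.008,0,0,0,0,0,0.06, 0.008,0,0,0,0,0,0.06, 0.004,0,0,0,0,0,0.06, 0.002,0,0,0,0,0,0.06, 0.002,0,0,0,0,0,0.06, 0.002,0,0,0,0,0,0.06]'
```

```text
clock: 13.38
position: [0.6415, 0.1943, 0.0497]
ee_rot: [3.141, -0.06, -0.0]
force: [-3.5, -0.6, 0.5]
width: 0.651
gripper_force: 1.3
```

```bash
python3 -m pendant '[0.002,0,0,0,0,0,0.06, 0.002,0,0,0,0,0,0.06, 0.002,0,0,0,0,0,0.06, 0.001,0,0,0,0,0,0.06]'
```

```text
clock: 13.88
position: [0.6486, 0.1939, 0.0497]
ee_rot: [3.141, -0.06, -0.0]
force: [-5.3, 0.6, 2.2]
width: 0.653
gripper_force: 3.0
```

```bash
python3 -m pendant '[0.002,0,0,0,0,0,0.06, 0.001,0,0,0,0,0,0.06, 0,0,0,0,0,0,0.06]'
```

```text
clock: 14.25
position: [0.6485, 0.1939, 0.0497]
ee_rot: [3.14, -0.06, -0.008]
force: [-14.4, -1.1, 10.8]
width: 0.653
gripper_force: 7.2
```

The position has stopped changing and the force has risen to 14 N, so the crate is against the rail. I'll back off and check.

```bash
python3 -m pendant '[-0.01,0,0,0,0,0,0.06, -0.03,0,0,0,0,0,0.06, -0.05,0,-0.02,0,0,0,0.06, -0.06,0,-0.04,0,0,0,0.06, -0.05,0,-0.03,0,0,0,0.06, -0.03,0,-0.02,0,0,0,0.06, 0,0,0,0,0,0,0.06, 0,0,0,0,0,0,0.06]'
python3 -c "
from h import *
cv2.imwrite('pics/f.png',cv2.resize(cv2.cvtColor(np.hstack([get_image('scene')[110:310,150:350],get_image('top')[120:320,160:360]]),cv2.COLOR_RGB2BGR),(800,400)))"
```

```text
clock: 15.25
position: [0.4308, 0.2022, 0.1545]
ee_rot: [-3.141, 0.061, -0.003]
force: [-0.5, -0.1, -0.1]
width: 0.653
gripper_force: 0.0
```

View pics/f.png

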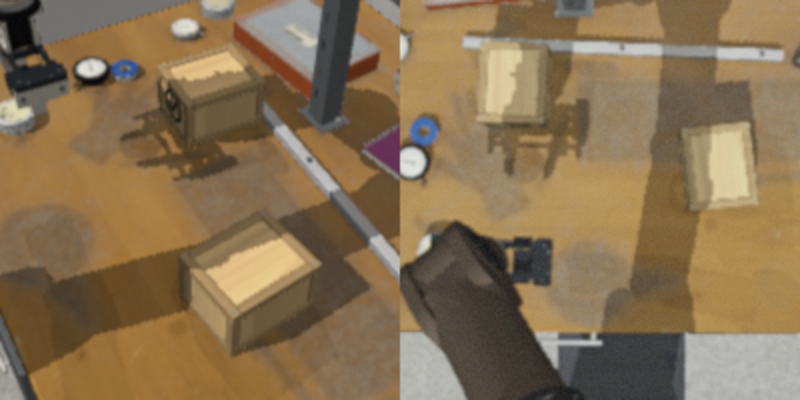

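The stamped crate lies square against the rail (right panel, (477–548, 40–124)), its stamp facing the robot. The other crate lies where it fell, and nothing else has moved.

```bash
python3 -c "
from cell import *
print(sign_off())"
```

```text
the job is handed in; nothing more can be done
None
```

I tipped both crates onto their far sides, pushed the stamped (left) one square against the dispatch rail, left the other where it fell, and handed the job in at about 15 s of the 72 s allowed; the hand-in returned no verdict.

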